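Release the jammed tray of a bench reader with the release pin

TASK

The tray of the small bench reader is locked shut and the power is off. Take the release pin out of its stand, push it straight down through the small plain hole in the top of the reader (not the larger ringed well beside it) until the hidden spring latch lets go and the tray springs out, then put the pin back upright in its stand and let go of it.

Things in the scene. Friction and masses are not known exactly. Their poses are not given: they have to be found in the camera images.
- pin_grip (a point): centre of the release pin's grip, z up along the pin. The pin is 114 mm long, 60 g: black round grip 18 mm across, 50 mm tall; below it a steel flange 34 mm across, 4 mm thick; below that a rod 8 mm across, 60 mm long. Rod tip 89 mm below this point, flange top 25 mm below. It starts upright in the stand, flange on the stand's top (this point 29 mm above the mouth); lifts straight out.
- stand_hole (a point): centre of the mouth of the stand's well. The stand is a fixed grey block 46 x 46 mm, 62 mm high, on a dark steel foot 66 x 66 mm; in its top a round well 22 mm across, mouth bevelled 3 mm, deeper than the 60 mm rod is long. It is right or left of the reader, near the robot's edge of the worktop; a bottle is on the other side.
- release_hole (a point): centre of the plain round access hole, 22 mm across, bevelled 3 mm, at the level of the reader's flat top. The reader is a fixed white box 160 mm deep, 130 wide, 100 high. Axes: x to its back, y to the left (seen from its front), z up. The hole is 105 mm behind the front face, 30 mm left of the middle; the larger ringed well, 34 mm across and closed, is 60 mm to its right and does nothing.
- tray (a joint): how far the tray stands out of the reader's front, m: 0 locked, 0.045 fully out. A spring drives it out within a second and it stays out. The hidden sprung latch lies 35 mm below the top, under the whole hole: it resists with 4 N, lets go when pushed 8 mm (5.5 N, rod tip 43 mm below the top), meets its stop at 16 mm (6.5 N, tip 51 mm below the top), and springs back.
Not all that is in view belongs to the job. Leave any blue look-alike of the part that bears pin_grip alone.

How it is judged:
By the outcome, as a careful person would: the job done as asked, in the order asked, and still so for the second after the job is handed in, with the robot touching nothing.
It also fails if it takes over 48 s, if anything falls off the work surface, if the arm or the gripper's body presses on something with over 40 N, if the wrist force passes 120 N, or if a joint passes its speed limit or range.

ROBOT

A 6-joint arm with a two-finger parallel gripper is mounted at the origin on a cart in front of the work surface, level with it; the furniture and walls round the work are solid. World frame = base frame: x ahead of the robot, y to its left, z up, the work surface at z = 0. Lengths are in mm, angles in rad, forces in N, time in s.
With the tool pointing down it reaches from about 350 to 975 mm from the base axis. Payload 7.1 kg.
Tool frame: the origin (TCP) lies midway between the tips of the shut fingers; the grasp point (between the pads) lies 19 mm behind it (ctrl.hold_point_z is the distance from the TCP to the grasp point, in mm); x points along the fingers, y is the direction in which the jaws open and shut, and the axes are right-handed (so a half turn about x gives the same grasp; the last joint's range is limited). The gripper opens to 88 mm and grips with 3 to 60 N. Pads are 20 mm wide; open, the fingers measure 115 mm over their backs; the gripper's body (75 mm by 178 mm) begins 61 mm behind the grasp point.
Start: joints at [1.191, 0.423, 1.63, -0, 1.089, -0.019], TCP at [220.607, 584.754, 222.675] pointing down, gripper open.
Joint ranges: [-3, 3], [-0.9, 2.11], [0.09, 2.58], [-1.31, 4.45], [0.11, 2.69], [-2.54, 2.54]. Speed limits (rad/s): [2.39, 2.39, 3.01, 3.14, 3.14, 3.14].

INTERFACE

Orientations are given as a rotation vector (axis times angle).
In Python, from workcell import ctrl, get_image, calibration gives the robot as it stands.
- The arm moves only by the tool move_arm, never from a script. Its argument "rows" is a list of rows, each a list of 5 numbers: the shift along the world's x, y, z in mm, then the turn about the world's z in rad, then the closure, from -1 (fully open) to 1 (shut). In form: [[tx, ty, tz, roll, jaw], ...]. A call has 1 to 12 rows; each row is the pose to reach, as a shift and turn from the pose measured when the call began; what a row does not reach only later rows make up. A row lasts 1/8 s, in which the tool goes at most 62.5 mm and 10.7 degrees, less where a joint would pass 70% of its speed; a pose out of reach is approached as far as the arm can. A call with a gripper value outside its range is refused whole. The fingers move at their own pace and stop on an object; the grip force is fixed at half the most. Time passes only in rows, so rows that repeat a pose let the fingers close. It gives the time, the measured TCP pose, the force and the opening at its end, in the units of the state.
- ctrl.get_obs(): the state, without advancing time (a new reading comes with each control period).
- get_image(name): name is "scene" or "top"; returns the picture (400x640x3 uint8, blue, green, red); there is no depth.
- calibration(name): a dict with "fx", "fy", "cx", "cy" (pixels), "D" ([k1, k2, p1, p2, k3] as OpenCV has them; the pictures are not rectified), "view" (4x4, takes a point from world to camera coordinates). Camera axes: x right, y up, looking along -z (the intrinsics and any distortion apply to the point x, -y, -z); pixel columns grow to the right and rows downward; lengths in mm; the calibration is good to about 2 mm. A picture is of the moment at which its call begins. calibration takes no time and is no camera call.
- ctrl.close_job(): hands the job in, once; it reports no verdict.
The state is a dict: "t": time; "qpos": joint angles; "qvel": joint speeds; "joint_torque": joint torques, N m; "ee_pos": TCP position; "orientation": TCP orientation; "ft_force": force on the tool from outside, world axes, zero at the start; "moment": the same for the moment, N m; "width": finger opening in mm.
Only numpy, scipy, OpenCV 4.12 (cv2) and the standard library are available. Lean on these libraries where they do the work, as an engineer would, in place of code of your own. Each camera call takes 0.05 s, during which the arm holds its last target.

## Working session

There is one attempt and no reset: what is moved stays moved. The work goes in short steps, Python scripts to look and compute and a tool call to move; the robot and the scene stay as the last step left them, time stands still between calls to the robot, and variables do not carry over. Pictures are saved under pics/ and viewed, and the job is handed in when it is done.

Besides the shell and the picture viewer there is one more tool, called as name(argument=value, ...), one argument or row to a line, values as JSON. move_arm: Moves the arm, as the interface text tells. Its arguments: {"type":"object","properties":{"rows":{"type":"array"}},"required":["rows"]}

```bash
mkdir -p pics; ls; python3 - <<'E'
from workcell import ctrl,get_image,calibration
import cv2,json
for n in("scene","top"):
    im=get_image(n); cv2.imwrite(f"pics/{n}0.png",im)
    c=calibration(n); print(n,c)
o=ctrl.get_obs(); print(o, ctrl.hold_point_z)
E
```

```text
pics
scene {'fx': 443.6950135135366, 'fy': 443.6950135135366, 'cx': 316.84729616782306, 'cy': 194.025671834711, 'D': array([-0.01879247,  0.        ,  0.        ,  0.        ,  0.        ]), 'view': array([[ 7.98227794e-01, -6.02355688e-01, -1.21808780e-04,
        -5.25206903e+02],
       [ 4.34837928e-01,  5.76097180e-01,  6.92118498e-01,
        -2.27253648e+02],
       [-4.16831340e-01, -5.52521189e-01,  7.21783880e-01,
        -7.94949134e+02],
       [ 0.00000000e+00,  0.00000000e+00,  0.00000000e+00,
         1.00000000e+00]])}
top {'fx': 445.5679072496547, 'fy': 445.5679072496547, 'cx': 325.5953106131721, 'cy': 193.4608089003332, 'D': array([0.01413255, 0.        , 0.        , 0.        , 0.        ]), 'view': array([[ 2.49885020e-02, -9.99687734e-01,  9.17119956e-05,
        -1.56843974e+02],
       [ 9.83631920e-01,  2.46035418e-02,  1.78501855e-01,
        -5.49197396e+02],
       [-1.78448372e-01, -4.37028311e-03,  9.83939571e-01,
        -8.39932989e+02],
       [ 0.00000000e+00,  0.00000000e+00,  0.00000000e+00,
         1.00000000e+00]])}
{'t': 0.1, 'qpos': array([ 1.19098220e+00,  4.23756973e-01,  1.63057462e+00, -1.93457106e-05,
        1.08862044e+00, -1.90017297e-02]), 'qvel': array([ 2.03357624e-03, -4.34209179e-04, -3.24460441e-03, -1.04257695e-03,
        3.81201436e-05,  6.79084481e-04]), 'joint_torque': array([-9.32511721e-04, -5.45614386e+01, -2.74322516e+01,  6.45036972e-02,
        1.88810402e-02, -4.48978608e-05]), 'ee_pos': array([220.44718263, 584.30923227, 221.99939573]), 'orientation': array([ 0.28205215,  1.55244689, -0.2841599 ]), 'ft_force': array([-0.13485362,  0.09435304,  0.64618577]), 'moment': array([-0.00397034, -0.0255125 , -0.00748211]), 'width': 87.88195717262963} 18.700000000000003
```

View pics/scene0.png

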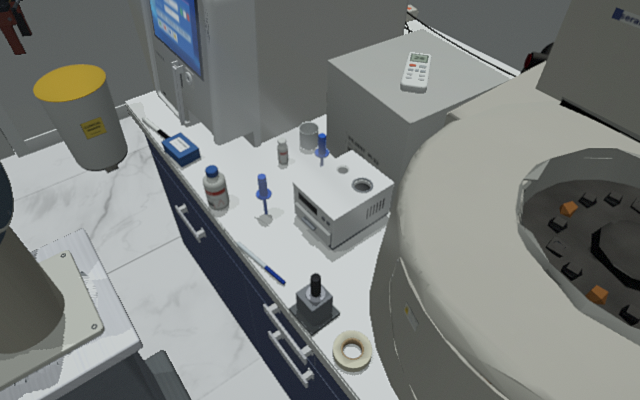

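View pics/top0.png

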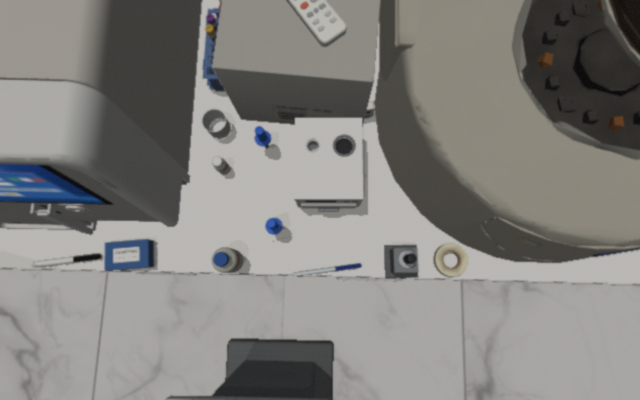

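Candidates for the pin are the black pin in the grey stand at scene (315,287) / top (408,259), and two blue look-alikes at scene (264,190) and (322,150) / top (274,227) and (262,136). I choose the black one. Candidates for the hole are the plain one at top (313,145) and the ringed well at top (344,146). I choose the plain, left one. Next I check both in close crops.

```bash
python3 - <<'E'
import cv2,numpy as np
t=cv2.imread("pics/top0.png"); s=cv2.imread("pics/scene0.png")
a=cv2.resize(t[110:215,285:370],None,fx=5,fy=5,interpolation=cv2.INTER_CUBIC)
b=cv2.resize(t[235:285,375:425],None,fx=7,fy=7,interpolation=cv2.INTER_CUBIC)
c=np.zeros((525,780,3),np.uint8);c[:a.shape[0],:a.shape[1]]=a;c[:350,428:778]=b
cv2.imwrite("pics/crop_top.png",c)
a=cv2.resize(s[145:255,285:400],None,fx=3.4,fy=3.4,interpolation=cv2.INTER_CUBIC)
b=cv2.resize(s[265:340,285:345],None,fx=5,fy=5,interpolation=cv2.INTER_CUBIC)
c=np.zeros((400,710,3),np.uint8);c[:a.shape[0],:a.shape[1]]=a;c[:375,400:700]=b
cv2.imwrite("pics/crop_scene.png",c)
E
```

```text
(no output)
```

View pics/crop_top.png

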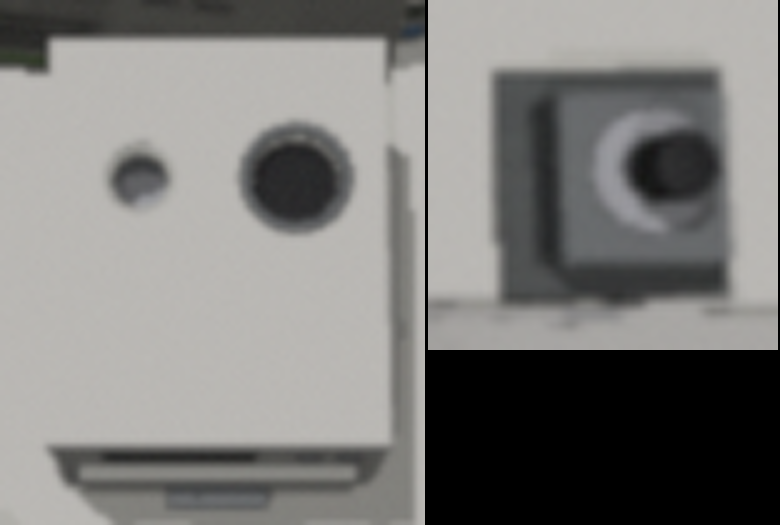

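View pics/crop_scene.png

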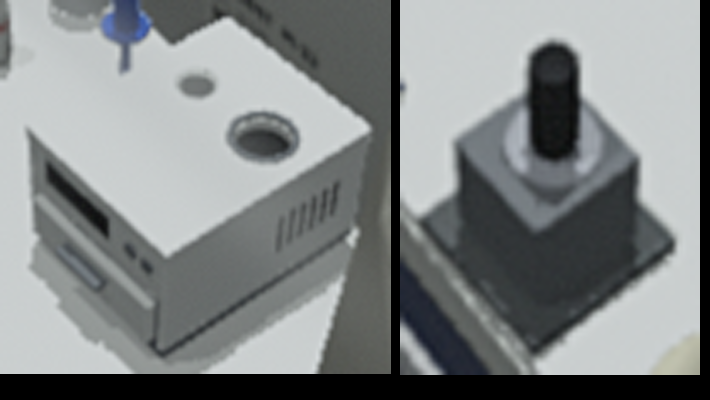

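```bash
cat > h.py <<'E'
import cv2,numpy as np
from workcell import calibration
C={n:calibration(n) for n in("scene","top")}
F=np.diag([1,-1,-1.])
def cam(n):
    c=C[n];V=c["view"];return F@V[:3,:3],F@V[:3,3],np.array([[c["fx"],0,c["cx"]],[0,c["fy"],c["cy"]],[0,0,1]]),np.array(c["D"])
def proj(n,P):
    R,t,K,D=cam(n);return cv2.projectPoints(np.float64(P).reshape(-1,1,3),cv2.Rodrigues(R)[0],t,K,D)[0].reshape(-1,2)
def ray(n,uv):
    R,t,K,D=cam(n);p=cv2.undistortPoints(np.float64(uv).reshape(-1,1,2),K,D).reshape(-1,2)
    d=np.c_[p,np.ones(len(p))]@R;return -R.T@t,d
def onz(n,uv,z):
    o,d=ray(n,uv);return o+d*((z-o[2])/d[:,2])[:,None]
def tri(a,b):
    A=[];B=[]
    for n,uv in(("top",a),("scene",b)):
        o,d=ray(n,[uv]);d=d[0]/np.linalg.norm(d[0]);M=np.eye(3)-np.outer(d,d);A.append(M);B.append(M@o)
    return np.linalg.lstsq(np.vstack(A),np.hstack(B),rcond=None)[0]
E
python3 - <<'E'
from h import *
np.set_printoptions(suppress=True,precision=1)
ct=lambda x,y:(285+(x+.5)/5-.5,110+(y+.5)/5-.5)
cs=lambda x,y:(375+(x-428+.5)/7-.5,235+(y+.5)/7-.5)
sa=lambda x,y:(285+(x+.5)/3.4-.5,145+(y+.5)/3.4-.5)
sb=lambda x,y:(285+(x-400+.5)/5-.5,265+(y+.5)/5-.5)
print("hole top z100",onz("top",[ct(140,178)],100),"scene",onz("scene",[sa(197,84)],100),"tri",tri(ct(140,178),sa(197,84)))
print("well top",onz("top",[ct(296,178)],100),"scene",onz("scene",[sa(263,136)],100),"tri",tri(ct(296,178),sa(263,136)))
print("reader top corners",onz("top",[ct(48,38),ct(387,38),ct(392,444),ct(50,448)],100))
print("scene corners",onz("scene",[sa(28,130),sa(170,255),sa(371,128),sa(232,17)],100))
print("stand corners",onz("top",[cs(560,92),cs(722,92),cs(727,265),cs(562,265)],62))
print("scene stand",onz("scene",[sb(457,148),sb(548,231),sb(638,158)],62))
print("scene foot",onz("scene",[sb(543,350),sb(675,240)],0), "top foot",onz("top",[cs(494,70),cs(500,302)],0))
print("grip top",tri(cs(678,168),sb(554,57)),onz("top",[cs(678,168)],116),onz("scene",[sb(554,57)],116))
print("flange",tri(cs(653,170),sb(551,145)),onz("top",[cs(653,170)],66),onz("scene",[sb(551,145)],66))
E
```

```text
hole top z100 [[ 637.2 -116.   100. ]] scene [[ 636.7 -117.1  100. ]] tri [ 637.7 -116.    98.6]
well top [[ 638.7 -175.8  100. ]] scene [[ 639.3 -175.5  100. ]] tri [ 638.7 -175.9  100.7]
reader top corners [[ 692.6  -78.6  100. ]
 [ 695.8 -210.1  100. ]
 [ 536.1 -213.7  100. ]
 [ 531.4  -85.4  100. ]]
scene corners [[ 531.3  -87.6  100. ]
 [ 537.7 -214.6  100. ]
 [ 695.1 -209.1  100. ]
 [ 694.5  -82.   100. ]]
stand corners [[ 447.9 -276.2   62. ]
 [ 449.  -320.7   62. ]
 [ 402.3 -321.5   62. ]
 [ 401.1 -276.6   62. ]]
scene stand [[ 400.8 -281.4   62. ]
 [ 406.8 -325.5   62. ]
 [ 448.  -321.9   62. ]]
scene foot [[ 398.1 -333.8    0. ]
 [ 461.9 -328.5    0. ]] top foot [[ 457.7 -266.1    0. ]
 [ 390.5 -267.9    0. ]]
grip top [ 427.3 -299.2  114.8] [[ 425.9 -298.3  116. ]] [[ 428.3 -300.4  116. ]]
flange [ 426.9 -301.    64.1] [[ 427.2 -300.9   66. ]] [[ 425.8 -301.8   66. ]]
```

```bash
python3 - <<'E'
from h import *
from scipy.spatial.transform import Rotation as Ro
from workcell import ctrl
np.set_printoptions(suppress=True,precision=0)
o=ctrl.get_obs();print(np.round(Ro.from_rotvec(o["orientation"]).as_matrix(),3))
for n in C: print(n,ray(n,[[1,1]])[0])
P=[(378,105),(390,160),(410,200),(440,230),(480,248),(520,260)]
for z in(0,150,300,400):print("top",z,onz("top",P,z)[:,:2].tolist())
Q=[(398,200),(385,240),(372,290),(375,330),(390,370)]
for z in(0,150,300):print("scene",z,onz("scene",Q,z)[:,:2].tolist())
# grey box: top-front corners  top (215,70),(372,75) bottom (240,117)?; scene (328,64),(467,...)
for z in(150,200,250,300):print("box top",z,onz("top",[(215,70),(372,78)],z)[:,:2].tolist(),"scene",onz("scene",[(328,64),(410,125)],z)[:,:2].tolist())
E
python3 - <<'E'
import cv2
s=cv2.imread("pics/scene0.png");cv2.imwrite("pics/c1.png",cv2.resize(s[20:280,260:460],None,fx=2.3,fy=2.3))
s=cv2.imread("pics/top0.png");cv2.imwrite("pics/c2.png",cv2.resize(s[0:290,200:540],None,fx=2,fy=2))
E
```

```text
[[-0.  0.  1.]
 [-0.  1. -0.]
 [-1. -0. -0.]]
scene [ 187. -625.  731.]
top [ 394. -147.  924.]
top 0 [[761.2291347595663, -252.4488401126075], [638.0035082763952, -278.62547083917343], [552.3798930525865, -320.5675823028603], [490.78668656432046, -382.1767697388867], [455.7576269077543, -463.5426105579404], [433.45990134600527, -544.1733987979634]]
top 150 [[701.6850215580962, -235.33206510395138], [598.4529429791, -257.26149713217706], [526.7218913523582, -292.39843633840337], [475.12227759022085, -344.0114381148852], [445.7767368758562, -412.1755457993024], [427.09685166839307, -479.7238643190482]]
top 300 [[642.1409083566263, -218.2152900952953], [558.9023776818049, -235.89752342518065], [501.0638896521298, -264.2292903739465], [459.45786861612123, -305.84610649088364], [435.7958468439582, -360.80848104066445], [420.7338019907809, -415.27432984013296]]
top 400 [[602.4448328889796, -206.80410675619123], [532.5353341502748, -221.65487428718308], [483.95855518531084, -245.44985973097528], [449.01492930005486, -280.40255207488264], [429.1419201560261, -326.5637712015724], [416.491768
[... 720 characters left out ...]
.53285453943715], [754.0635914493981, -223.9805442839737]] scene [[819.1600620195396, 166.75546380753644], [804.0058929435348, -136.74154165746472]]
box top 200 [[738.6431246655989, 53.68591834253269], [730.8340678419031, -219.00779063151725]] scene [[764.7312992473989, 98.64724484771023], [750.8812666663949, -178.73143509477194]]
box top 250 [[714.8746666324038, 39.83898214562825], [707.6045442344082, -214.0350369790608]] scene [[710.3025364752581, 30.539025887883895], [697.7566403892549, -220.72132853207916]]
box top 300 [[691.1062085992086, 25.992045948723785], [684.3750206269132, -209.06228332660436]] scene [[655.8737737031172, -37.56919307194232], [644.632014112115, -262.7112219693863]]
```

View pics/c1.png

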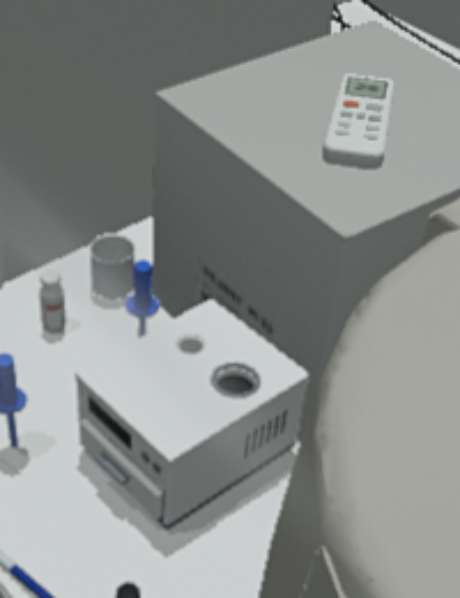

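View pics/c2.png

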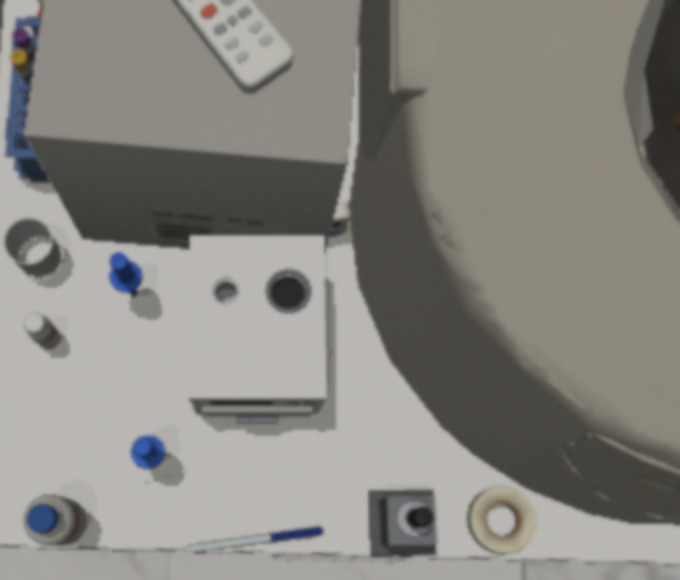

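```bash
python3 - <<'E'
from h import *
np.set_printoptions(suppress=True,precision=0)
print("cab base scene",onz("scene",[(165,120),(215,145),(255,135)],0)[:,:2].tolist())
for z in(100,200,300,400): print(z,onz("top",[(60,218),(100,205),(170,222)],z)[:,:2].tolist())
print("bottle",onz("top",[(225,260)],90),"scene",onz("scene",[(211,172)],100))
print("blue1",tri((274,226),(262,178)),"blue2",tri((261,131),(321,137)))
E
```

```text
cab base scene [[446.8451238306337, 407.5201586053953], [505.6188808921835, 230.40483799054027], [608.5752066297348, 203.40561953403665]]
100 [[485.2767300896934, 347.4754325323628], [511.38671107012317, 276.77769275360424], [482.7450586144392, 144.01334921169527]]
200 [[474.23548391885265, 287.50760913780675], [497.1786627633843, 225.38458848666292], [472.0108713664386, 108.72283831756272]]
300 [[463.1942377480119, 227.53978574325086], [482.9706144566454, 173.9914842197215], [461.276684118438, 73.43232742343017]]
400 [[452.1529915771712, 167.57196234869494], [468.76256614990655, 122.5983799527801], [450.5424968704374, 38.14181652929756]]
bottle [[416.  40.  90.]] scene [[414.  41. 100.]]
blue1 [480. -52. 115.] blue2 [658. -17. 111.]
```

move_arm(
  rows=[
    [17,-48,0,0,-1],
    [33,-96,0,0,-1],
    [50,-144,0,0,-1],
    [67,-193,0,0,-1],
    [83,-241,0,0,-1],
    [100,-289,0,0,-1],
    [117,-337,0,0,-1],
    [133,-385,0,0,-1],
    [150,-434,0,0,-1],
    [156,-484,0,-0.1,-1],
    [162,-534,0,-0.2,-1],
    [168,-584,0,-0.3,-1],
  ],
)

```text
t: 1.6
ee_pos: [388.3, -1.3, 222.0]
orientation: [0.519, 1.508, -0.521]
ft_force: [0.2, 0.9, 0.5]
width: 87.8
```

```bash
python3 - <<'E'
import numpy as np
from scipy.spatial.transform import Rotation as Ro
from workcell import ctrl
for r in([0.28205215,1.55244689,-0.2841599],ctrl.get_obs()["orientation"]):
    print(Ro.from_rotvec(r).as_matrix().round(3).tolist())
print(ctrl.get_obs()["qpos"].round(2))
E
```

```text
[[-0.0, 0.353, 0.936], [-0.001, 0.936, -0.353], [-1.0, -0.001, -0.0]]
[[-0.001, 0.616, 0.788], [-0.001, 0.788, -0.616], [-1.0, -0.001, 0.0]]
[-0.03  0.07  2.12 -0.    0.96 -0.94]
```

move_arm(
  rows=[
    [6,-50,0,0,-1],
    [13,-100,0,0,-1],
    [20,-150,0,0,-1],
    [26,-200,0,0,-1],
    [32,-250,0,0,-1],
    [39,-298,0,0,-1],
    [39,-298,0,0,-1],
    [39,-298,-40,0,-1],
    [39,-298,-70,0,-1],
    [39,-298,-90,0,-1],
    [39,-298,-90,0,-1],
  ],
)

```text
t: 2.98
ee_pos: [426.0, -297.5, 130.6]
orientation: [0.52, 1.512, -0.519]
ft_force: [0.1, 0.6, 0.6]
width: 87.7
```

```bash
python3 - <<'E'
from workcell import ctrl,get_image
import cv2,numpy as np
s=get_image("scene");t=get_image("top")
c=np.hstack([cv2.resize(s[200:350,240:400],None,fx=2.5,fy=2.5),cv2.resize(t[180:330,340:500],None,fx=2.5,fy=2.5)])
cv2.imwrite("pics/g1.png",c)
o=ctrl.get_obs();print(o["ee_pos"],o["ft_force"],o["qpos"].round(2),o["t"])
E
```

```text
[ 427.37191915 -298.75664675  132.41536418] [ 0.09349725 -0.47791544 -0.69433814] [-0.63  0.4   1.92 -0.    0.82 -1.54] 3.075
```

View pics/g1.png

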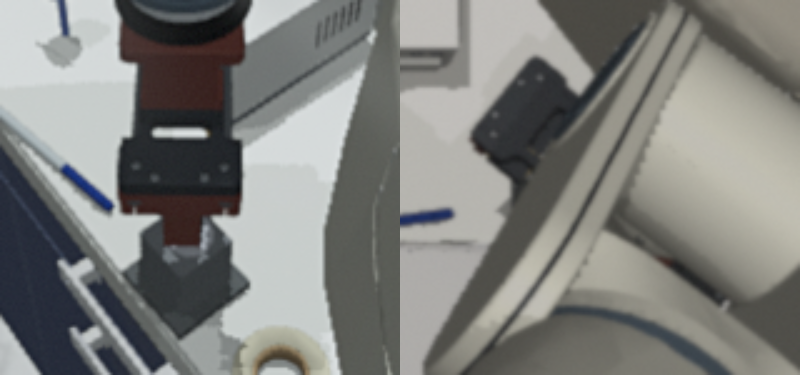

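The picture shows the gripper above the stand (left panel, about (180,230)) with the near finger in front of the pin. In the top view the arm hides it. I descend and close.

move_arm(
  rows=[
    [0,-1,-30,0,-1],
    [0,-1,-50,0,-1],
    [0,-1,-60,0,-1],
    [0,-1,-60,0,-1],
    [0,-1,-60,0,1],
    [0,-1,-60,0,1],
    [0,-1,-60,0,1],
    [0,-1,-60,0,1],
    [0,-1,-60,0,1],
  ],
)

```text
t: 4.2
ee_pos: [427.4, -299.8, 72.5]
orientation: [0.519, 1.508, -0.52]
ft_force: [-0.7, 0.7, -0.0]
width: 41.4
```

move_arm(
  rows=[
    [0,0,0,0,1],
    [0,0,0,0,1],
    [0,0,0,0,1],
    [0,0,0,0,1],
    [0,0,0,0,1],
  ],
)

```text
t: 4.82
ee_pos: [427.4, -299.8, 72.4]
orientation: [0.519, 1.508, -0.52]
ft_force: [0.3, 0.1, 0.5]
width: 17.5
```

move_arm(
  rows=[
    [0,0,15,0,1],
    [0,0,40,0,1],
    [0,0,75,0,1],
    [0,0,110,0,1],
    [0,0,133,0,1],
    [0,0,133,0,1],
  ],
)

```text
t: 5.58
ee_pos: [428.4, -300.5, 207.9]
orientation: [0.517, 1.504, -0.521]
ft_force: [-1.2, 0.3, -0.8]
width: 17.1
```

```bash
python3 - <<'E'
from workcell import ctrl,get_image
import cv2,numpy as np
s=get_image("scene")
cv2.imwrite("pics/g2.png",cv2.resize(s[150:350,220:420],None,fx=3,fy=3))
o=ctrl.get_obs();print(o["ee_pos"],o["ft_force"],o["width"])
E
```

```text
[ 427.62320389 -299.90713902  206.37274265] [-0.43268103 -0.10291398 -1.32759534] 17.57882128247743
```

View pics/g2.png

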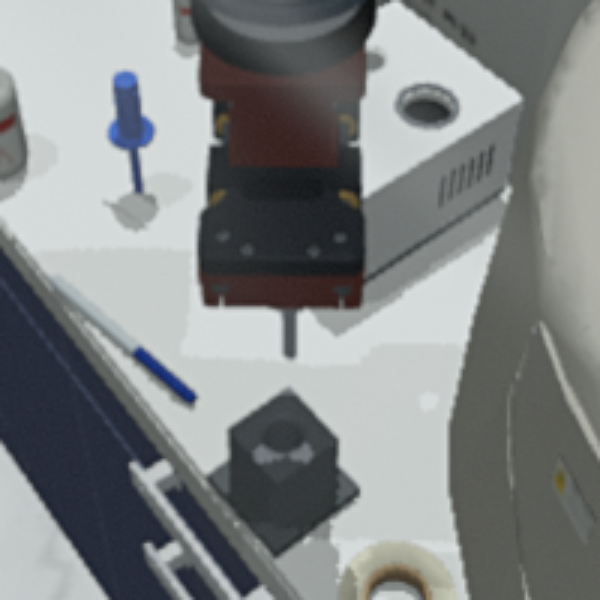

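```bash
python3 - <<'E'
from h import *
np.set_printoptions(suppress=True,precision=1)
f=lambda x,y:(220+(x+.5)/3-.5,150+(y+.5)/3-.5)
print(proj("scene",[(427.5,-300,136),(425,-300,62)]),f(290,356),f(283,437))
print(onz("scene",[f(290,356)],136),onz("scene",[f(283,437),f(288,390),f(229,432),f(338,440)],62))
im=cv2.imread("pics/g2.png")[370:570,200:370];cv2.imwrite("pics/g2c.png",cv2.resize(im,None,fx=3,fy=3))
E
```

```text
[[314.8 269.1]
 [313.8 294.3]] (316.3333333333333, 268.3333333333333) (314.0, 295.33333333333337)
[[ 430.3 -300.3  136. ]] [[ 424.1 -301.8   62. ]
 [ 445.3 -278.3   62. ]
 [ 401.4 -280.5   62. ]
 [ 448.  -322.2   62. ]]
```

View pics/g2c.png

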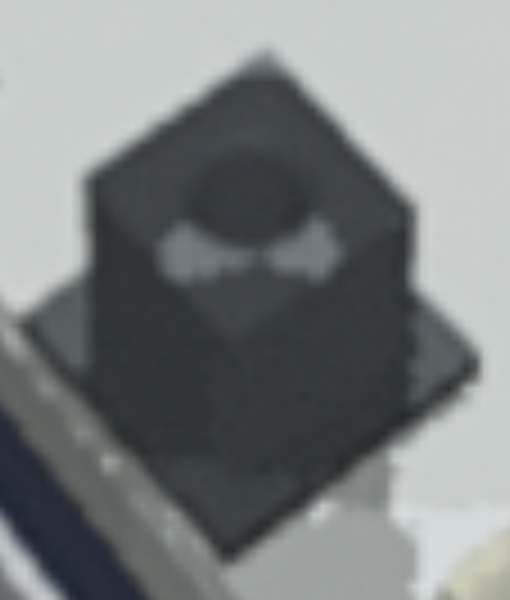

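The pin is held and lifted clear: its tip is at scene (316,268), and the empty well mouth is at (314,295). Now to a point over the plain hole.

move_arm(
  rows=[
    [10,50,0,0,1],
    [22,100,0,0.1,1],
    [70,121,0,0.2,1],
    [117,142,0,0.3,1],
    [163,163,0,0.45,1],
    [209,183,0,0.6,1],
    [209,183,0,0.66,1],
    [209,183,0,0.66,1],
  ],
)

```text
t: 6.62
ee_pos: [635.9, -116.3, 204.4]
orientation: [0.002, 1.572, -0.003]
ft_force: [0.4, 0.8, -0.4]
width: 17.7
```

```bash
python3 - <<'E'
from workcell import ctrl,get_image
import cv2,numpy as np
s=get_image("scene");t=get_image("top")
cv2.imwrite("pics/g3.png",np.hstack([cv2.resize(s[80:230,270:410],None,fx=2.8,fy=2.8),cv2.resize(t[80:230,260:400],None,fx=2.8,fy=2.8)]))
cv2.imwrite("pics/g3s.png",s)
o=ctrl.get_obs();print(o["ee_pos"],o["ft_force"],o["width"],o["t"])
E
```

```text
[ 635.62418815 -116.93545095  205.20614046] [-0.8590763   0.49310687 -0.45410236] 17.290231727998467 6.725
```

View pics/g3.png

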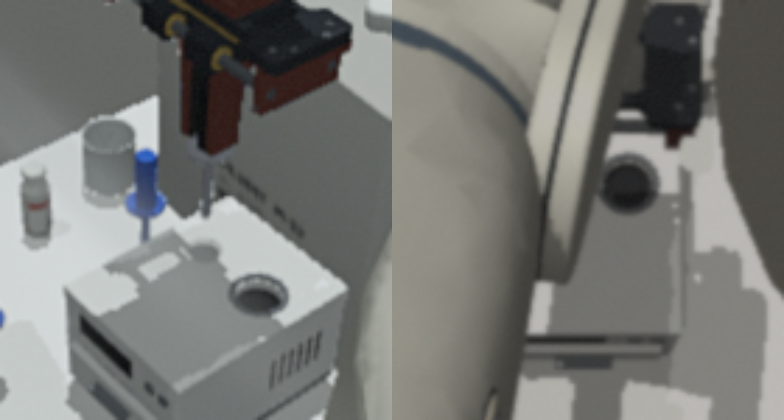

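```bash
python3 - <<'E'
from h import *
np.set_printoptions(suppress=True,precision=1)
f=lambda x,y:(270+(x+.5)/2.8-.5,80+(y+.5)/2.8-.5)
print(proj("scene",[(635.6,-117,135),(637.3,-116.5,100)]),f(206,215),f(206,250),onz("scene",[f(206,215)],135),onz("scene",[f(206,250)],100))
im=cv2.imread("pics/g3s.png")[135:185,320:370];cv2.imwrite("pics/g3c.png",cv2.resize(im,None,fx=10,fy=10,interpolation=cv2.INTER_CUBIC))
E
```

```text
[[342.8 156.9]
 [342.6 169.1]] (343.25, 156.46428571428572) (343.25, 168.96428571428572) [[ 637.1 -116.5  135. ]] [[ 638.6 -117.   100. ]]
```

View pics/g3c.png

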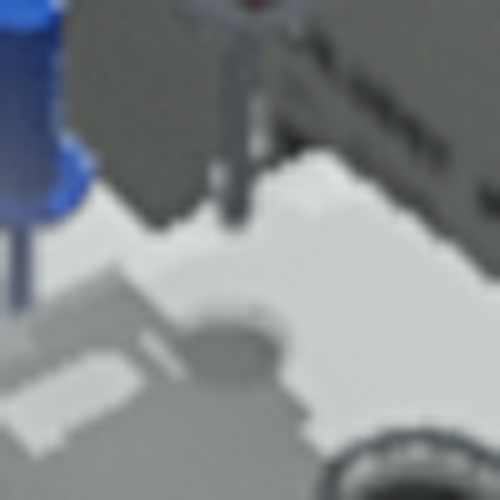

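The tip (235,222 in the crop) sits directly over the plain hole (230,350), agreeing with the prediction within about 1.5 mm. I go in to above the latch first and check the force.

move_arm(
  rows=[
    [1,0,-25,0,1],
    [1,0,-40,0,1],
    [1,0,-55,0,1],
    [1,0,-64,0,1],
    [1,0,-64,0,1],
  ],
)

```text
t: 7.35
ee_pos: [636.2, -116.9, 140.5]
orientation: [0.004, 1.572, -0.005]
ft_force: [-1.3, 0.2, 0.3]
width: 17.6
```

move_arm(
  rows=[
    [0,0,-7,0,1],
    [0,0,-12,0,1],
    [0,0,-16,0,1],
    [0,0,-18,0,1],
    [0,0,-18,0,1],
  ],
)

```text
t: 7.98
ee_pos: [637.1, -117.1, 123.1]
orientation: [0.004, 1.57, -0.005]
ft_force: [1.6, -1.0, 4.9]
width: 17.4
```

```bash
python3 - <<'E'
from workcell import ctrl,get_image
import cv2,numpy as np
s=get_image("scene");t=get_image("top")
cv2.imwrite("pics/g4.png",np.hstack([cv2.resize(s[110:260,260:400],None,fx=2.8,fy=2.8),cv2.resize(t[80:230,260:400],None,fx=2.8,fy=2.8)]))
o=ctrl.get_obs();print(o["ee_pos"],o["ft_force"],o["width"],o["t"])
E
```

```text
[ 637.02188351 -117.04962842  123.0990837 ] [1.93234948 0.19623485 3.7958149 ] 17.485426351385964 8.075
```

View pics/g4.png

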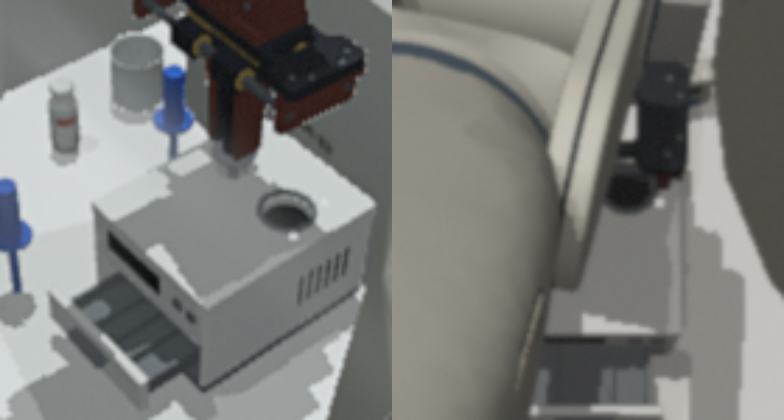

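The tray stands out at the front (left panel, about (130,340)). I withdraw straight up.

move_arm(
  rows=[
    [0,0,15,0,1],
    [0,0,40,0,1],
    [0,0,65,0,1],
    [0,0,83,0,1],
    [0,0,83,0,1],
    [-46,-21,83,-0.1,1],
    [-93,-42,83,-0.2,1],
    [-140,-63,83,-0.3,1],
    [-187,-83,83,-0.4,1],
    [-200,-130,83,-0.55,1],
    [-211,-183,83,-0.66,1],
    [-211,-183,83,-0.66,1],
  ],
)

```text
t: 9.57
ee_pos: [424.8, -302.4, 205.3]
orientation: [0.524, 1.507, -0.525]
ft_force: [-0.2, 0.7, -1.2]
width: 17.4
```

```bash
python3 - <<'E'
from workcell import ctrl,get_image
import cv2,numpy as np
s=get_image("scene")
cv2.imwrite("pics/g5.png",cv2.resize(s[180:340,240:390],None,fx=3.7,fy=3.7,interpolation=cv2.INTER_CUBIC))
o=ctrl.get_obs();print(o["ee_pos"],o["ft_force"],o["orientation"],o["width"],o["t"])
E
```

```text
[ 424.88784995 -300.68629997  205.09852617] [-0.63596643  0.90283895 -1.48179001] [ 0.52266666  1.5086747  -0.52278787] 17.47664473349052 9.625
```

View pics/g5.png

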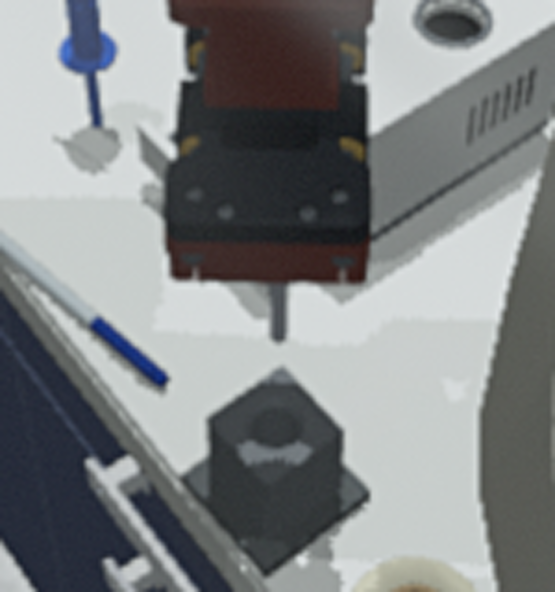

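```bash
python3 - <<'E'
from h import *
np.set_printoptions(suppress=True,precision=1)
f=lambda x,y:(240+(x+.5)/3.7-.5,180+(y+.5)/3.7-.5)
print(onz("scene",[f(279,338)],134.7),onz("scene",[f(275,428),f(281,368),f(209,420),f(344,436)],62),proj("scene",[(425,-301,134.7)]),f(279,338))
E
```

```text
[[ 426.2 -302.4  134.7]] [[ 424.1 -301.7   62. ]
 [ 445.9 -277.3   62. ]
 [ 402.1 -279.8   62. ]
 [ 447.  -324.3   62. ]] [[313.9 270.8]] (315.0405405405405, 270.98648648648646)
```

move_arm(
  rows=[
    [-1.5,0.5,-20,0,1],
    [-1.5,0.5,-45,0,1],
    [-1.5,0.5,-70,0,1],
    [-1.5,0.5,-95,0,1],
    [-1.5,0.5,-115,0,1],
    [-1.5,0.5,-126,0,1],
    [-1.5,0.5,-129,0,1],
    [-1.5,0.5,-129,0,1],
  ],
)

```text
t: 10.62
ee_pos: [423.6, -300.0, 76.3]
orientation: [0.522, 1.509, -0.522]
ft_force: [0.2, -0.9, -0.0]
width: 17.7
```

move_arm(
  rows=[
    [0,0,-2,0,1],
    [0,0,-3,0,1],
    [0,0,-3.5,0,1],
    [0,0,-3.5,0,1],
  ],
)

```text
t: 11.12
ee_pos: [423.6, -300.0, 72.9]
orientation: [0.522, 1.509, -0.522]
ft_force: [0.5, -0.4, -1.0]
width: 17.7
```

```bash
python3 - <<'E'
from workcell import ctrl,get_image
import cv2,numpy as np
s=get_image("scene")
cv2.imwrite("pics/g6.png",cv2.resize(s[220:340,260:370],None,fx=5,fy=5,interpolation=cv2.INTER_CUBIC))
o=ctrl.get_obs();print(o["ee_pos"],o["ft_force"],o["width"],o["t"])
E
```

```text
[ 423.62174044 -300.01819365   72.88416597] [-0.76532279 -0.64487666 -0.3048716 ] 17.688117083898113 11.175
```

View pics/g6.png

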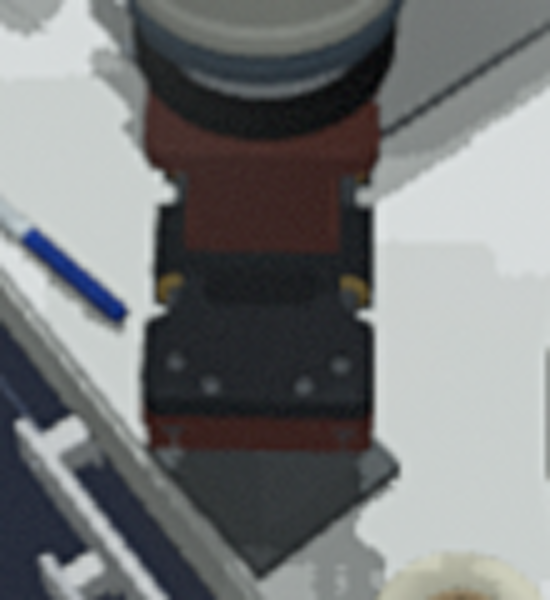

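The picture shows the gripper over the stand, which hides the pin, and there is no contact force yet. I lower a little more to seat the flange.

move_arm(
  rows=[
    [0,0,-0.7,0,1],
    [0,0,-1.4,0,1],
    [0,0,-1.4,0,1],
  ],
)

```text
t: 11.55
ee_pos: [423.7, -300.1, 72.4]
orientation: [0.522, 1.508, -0.523]
ft_force: [-2.2, 2.0, 10.5]
width: 17.8
```

Seated: 10.5 N upward at TCP z 72.4, the same height as at the grasp. I open slowly while holding the pose.

move_arm(
  rows=[
    [0,0,0.3,0,0.4],
    [0,0,0.3,0,0],
    [0,0,0.3,0,-0.5],
    [0,0,0.3,0,-1],
    [0,0,0.3,0,-1],
    [0,0,0.3,0,-1],
    [0,0,0.3,0,-1],
    [0,0,0.3,0,-1],
  ],
)

```text
t: 12.55
ee_pos: [423.7, -300.1, 72.6]
orientation: [0.522, 1.508, -0.522]
ft_force: [0.5, 0.9, -0.8]
width: 87.7
```

move_arm(
  rows=[
    [0,0,15,0,-1],
    [0,0,40,0,-1],
    [0,0,75,0,-1],
    [0,0,115,0,-1],
    [0,0,150,0,-1],
    [-10,50,150,0,-1],
    [-20,100,150,0,-1],
    [-30,150,150,0,-1],
    [-35,200,150,0,-1],
    [-35,250,150,0,-1],
    [-35,300,150,0,-1],
    [-35,300,150,0,-1],
  ],
)

```text
t: 14.05
ee_pos: [388.5, 2.4, 223.6]
orientation: [0.519, 1.508, -0.518]
ft_force: [0.0, -0.9, -0.3]
width: 87.7
```

```bash
python3 - <<'E'
from workcell import ctrl,get_image
import cv2,numpy as np
s=get_image("scene");t=get_image("top")
cv2.imwrite("pics/g7.png",np.hstack([cv2.resize(s[120:340,250:400],None,fx=2.5,fy=2.5,interpolation=cv2.INTER_CUBIC),cv2.resize(t[90:310,280:440],None,fx=2.5,fy=2.5,interpolation=cv2.INTER_CUBIC)]))
o=ctrl.get_obs();print(o["ee_pos"],o["ft_force"],o["width"],o["t"])
E
```

```text
[3.88833391e+02 7.27388881e-02 2.23365421e+02] [-0.23195579  0.19727787 -0.25111925] 87.67409062831653 14.15
```

View pics/g7.png

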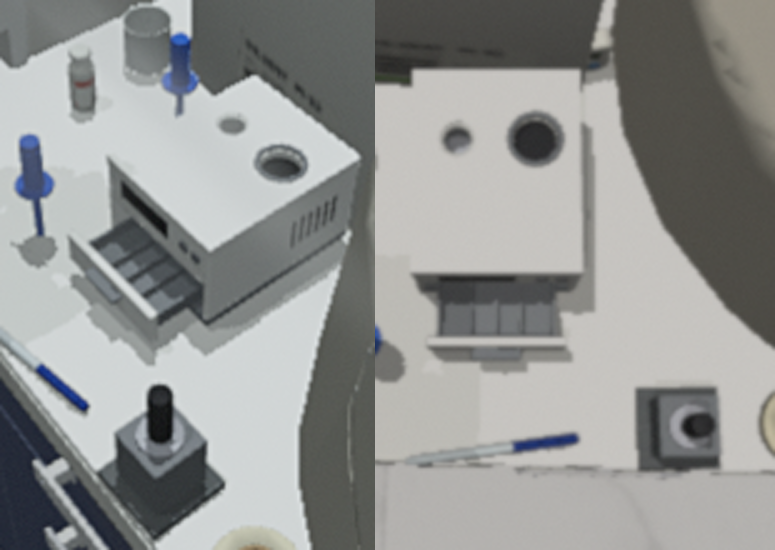

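The pin stands upright with its flange flat on the stand (scene panel (160,415), top panel (697,425)). The tray is fully out (top panel (498,310)). The two blue pins and the bottle were not touched, and the gripper is clear. I hand it in.

```bash
python3 -c "
from workcell import ctrl
print(ctrl.close_job())"
```

```text
the job is handed in; nothing more can be done
None
```

The reader's tray is out, and the release pin is back upright in its stand and let go. I handed the job in at about 14 s of the 48 s allowed.

- **Pin taken and latch released:** I gripped the black pin at (427, -300) mm, lifted it out and pushed it straight down the plain hole at (637, -117). The rod tip went about 47 mm below the reader's top, and the wrist force in z was about 4–5 N. A picture then showed the tray out.
- **Pin put back:** On seating, the wrist force was 10.5 N upward, at the same height as when I gripped the pin.
- **Last checks:** The final pictures show the flange flat on the stand, the pin upright and the tray still out. The gripper was open and clear at about (389, 0, 223).
- **Disagreements:** None of the checks failed. The two camera views differed by about 1–3 mm on positions. The measured tool position varied by about 1–2 mm between readings. Both are within the 7 mm clearance of the rod in the holes. I judged the tray's full travel by eye and did not measure it.

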